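# Centre the egg cup on its saucer

## Task

Breakfast is laid for two, and one of the two egg cups has slid off centre towards the rim of its saucer. With the fingertips nudge it gently until it stands upright in the middle of its saucer with the egg still sitting in it. Do not pinch, lift or tip the cup, do not touch the egg, leave the saucer where it is, and do not disturb the other setting or anything else on the counter.

Things in the scene. Friction and masses are not known exactly. Their poses are not given: they have to be found in the camera images.
- saucer: white round loose saucer under the egg cup that is off centre, 133 mm across; its flat inside is 108 mm across and lies 8 mm above the counter, its sloping rim rises 3 mm above that flat. Origin: centre of its underside, on the counter; z up
- egg_cup: blue glazed pedestal egg cup (about 85 g) standing off centre on that saucer, a boiled egg loose in it. Round about its z axis: foot 39 mm across, stem 20 mm across, bowl 46 mm across from 30 mm up to its rim 46 mm up, so the bowl overhangs the foot by 3.7 mm. Origin: centre of its underside, on the saucer; z up
- cup_foot (a point): centre of that egg cup's foot, 5 mm above its underside; the foot's side is upright over its whole 10 mm. Pushed slowly there (a few cm/s) the cup slides under about 1 N and stops where the finger stops; hit fast it rocks on its narrow foot and topples
- egg_center (a point): centre of the brown boiled egg (58 g, 40 mm thick, 54 mm long, standing upright and loose in the egg cup); the top of the egg is 27 mm above this point, about 75 mm above the foot of the cup
- egg: the same egg, origin at its lower end; its z axis runs along the egg, pointing up
- other_saucer: the second, identical saucer, whose egg cup already stands in its middle; same origin
- other_egg_cup: the second, identical egg cup, in the middle of its saucer; same origin
- other_egg: the egg in the second egg cup, origin at its lower end
- teaspoon: small steel teaspoon, 127 mm long, lying flat on the counter between the two settings, its bowl towards its +x; origin: middle of its length, on the counter
- salt_shaker: steel salt shaker, 38 mm across, 62 mm tall; origin: centre of its underside
- mug: white mug, 82 mm across, 95 mm tall, handle on its +y side; origin: centre of its underside
- jam_jar: amber jam jar, 66 mm across, 90 mm tall; origin: centre of its underside
- milk_jug: small white milk jug, 72 mm across, 90 mm tall, handle on its -y side; origin: centre of its underside
Mind the look-alikes: they are no part of the job. What is shaped like the egg_cup but purple is not meant.

How it is judged:
By the outcome, as a careful person would: the job done as asked, in the order asked, and still so for the second after the job is handed in, with the robot touching nothing.
It also fails if it takes over 48 s, if anything falls off the work surface, if the arm or the gripper's body presses on something with over 40 N, if the wrist force passes 120 N, or if a joint passes its speed limit or range.

## Robot

A 7-joint arm with a two-finger parallel gripper is mounted at the origin on the work surface. World frame = base frame: x ahead of the robot, y to its left, z up, the work surface at z = 0. Lengths are in m, angles in degrees, forces in N, time in s.
With the tool pointing down it reaches from about 0.4 to 0.925 m from the base axis. Payload 4.1 kg.
Tool frame: the origin (TCP) lies midway between the tips of the shut fingers; the grasp point (between the pads) lies 19 mm behind it; y points along the fingers, z is the direction in which the jaws open and shut, and the axes are right-handed (so a half turn about y gives the same grasp; the last joint's range is limited). The gripper opens to 85 mm and grips with 20 to 120 N. Pads are 22 mm wide; open, the fingers measure 114 mm over their backs; the gripper's body (76 mm by 85 mm) begins 54 mm behind the grasp point. The pads swing forward as they close: fully open they stand 13 mm farther back than shut.
Start: joints at [60.791, 22.827, 2.584, 88.041, -1.071, 69.15, -2.905], TCP at [0.26, -0.596, 0.231] pointing down, gripper open.
Joint ranges: [-161.44, 161.44], [-28.35, 127.94], [-78.24, 83.42], [0, 140.83], [-78.03, 258.03], [13.02, 114.36], [-168.23, 168.23]. Speed limits (degrees/s): [147.25, 147.25, 180, 180, 180, 180, 180].

## Interface

Orientations are given as a 3x3 rotation matrix whose columns are the frame's x, y, z axes.
In Python, from workcell import read_state, grab_frame, calibration, sign_off gives the robot as it stands. The module is installed in compiled form; this text tells all that it offers.
- The arm moves only by the tool apply_moves, never from a script. Its argument "deltas" is a list of rows, each an object with "slide": the shift along the tool's x, y, z in cm, a list of three; "dr": the turn, a rotation vector about the tool's x, y, z in degrees, a list of three; "fingers": the opening in per cent of the stroke, from 0 (shut) to 100 (fully open). In form: [{"slide": [x, y, z], "dr": [rx, ry, rz], "fingers": fingers}, ...]. A call has 1 to 20 rows; each row is the pose to reach, as a shift and turn from the pose commanded when the call began, along the tool's axes at that moment; what a row does not reach only later rows make up. A row lasts 1/8 s, in which the tool goes at most 62.5 mm and 10.7 degrees, less where a joint would pass 70% of its speed; a pose out of reach is approached as far as the arm can. A call with a gripper value outside its range is refused whole. The fingers move at their own pace and stop on an object; "squeeze" is the grip in N (left out, the last holds). Time passes only in rows, so rows that repeat a pose let the fingers close. It gives the time, the measured TCP pose, the force and the opening at its end, in the units of the state.
- read_state(): the state, without advancing time (a new reading comes with each control period).
- grab_frame(name): name is "side" or "top" or "wrist"; returns the picture (400x640x3 uint8, blue, green, red); there is no depth.
- calibration(name): a dict with "intrinsics" (3x3 intrinsics, pixels), "R" (3x3) and "t" (3): a world point X has camera coordinates R X + t. Camera axes: x right, y down, z forward; pixel columns grow to the right and rows downward; lengths in m; the calibration is good to about 2 mm. A picture is of the moment at which its call begins: read the wrist's pose just before it. calibration takes no time and is no camera call; for the wrist camera it gives the pose at the moment of the call.
- sign_off(): hands the job in, once; it reports no verdict.
The state is a dict: "time": time; "joint_positions": joint angles; "qvel": joint speeds; "joint_torque": joint torques, N m; "tcp_pos": TCP position; "eef_rot": TCP orientation; "ft_force": force on the tool from outside, world axes, zero at the start; "ft_torque": the same for the moment, N m; "grip_width": finger opening in m.
Only numpy, scipy, OpenCV 4.12 (cv2) and the standard library are available. Lean on these libraries where they do the work, as an engineer would, in place of code of your own. Each camera call takes 0.05 s, during which the arm holds its last target.

## Working session

There is one attempt and no reset: what is moved stays moved. The work goes in short steps, Python scripts to look and compute and a tool call to move; the robot and the scene stay as the last step left them, time stands still between calls to the robot, and variables do not carry over. Pictures are saved under pics/ and viewed, and the job is handed in when it is done.

Besides the shell and the picture viewer there is one more tool, called after ">>>" as name(argument=value, ...), one argument or row to a line, values as JSON. apply_moves: Moves the arm, as the interface text tells. Its arguments: {"type":"object","properties":{"deltas":{"type":"array"},"squeeze":{"type":"number"}},"required":["deltas"]}

```bash
mkdir -p pics
python3 - <<'E'
from workcell import *
import cv2,numpy as np
s=read_state();print(s['time'],s['tcp_pos'],s['eef_rot'],s['grip_width'])
for n in ("side","top"):
    c=calibration(n);print(n,c)
    cv2.imwrite(f"pics/{n}0.png",grab_frame(n))
E
```

```text
0.0 [ 0.25936001 -0.59534033  0.23026314] [[-9.16765806e-01 -8.53619813e-04  3.99424247e-01]
 [-3.99425147e-01  1.71399677e-03 -9.16764208e-01]
 [ 9.79562229e-05 -9.99998167e-01 -1.91229085e-03]] 0.08524984326098206
side {'intrinsics': array([[446.47577605,   0.        , 315.40728904],
       [  0.        , 446.47577605, 191.43378722],
       [  0.        ,   0.        ,   1.        ]]), 'R': array([[ 0.98391502, -0.17689401,  0.02489474],
       [-0.06546455, -0.48671764, -0.87110294],
       [ 0.1662096 ,  0.85546154, -0.49046908]]), 't': array([-0.55371464,  0.10235509,  1.11297432])}
top {'intrinsics': array([[454.89050888,   0.        , 317.09238594],
       [  0.        , 454.89050888, 200.05958597],
       [  0.        ,   0.        ,   1.        ]]), 'R': array([[ 0.02244413, -0.99973256,  0.00557436],
       [-0.99788933, -0.0227419 , -0.06082508],
       [ 0.06093558, -0.00419742, -0.99813288]]), 't': array([-0.02696677,  0.57039089,  1.39320495])}
```

View pics/side0.png

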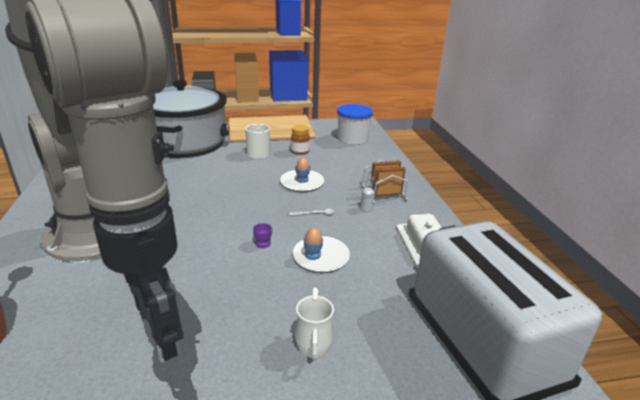

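View pics/top0.png

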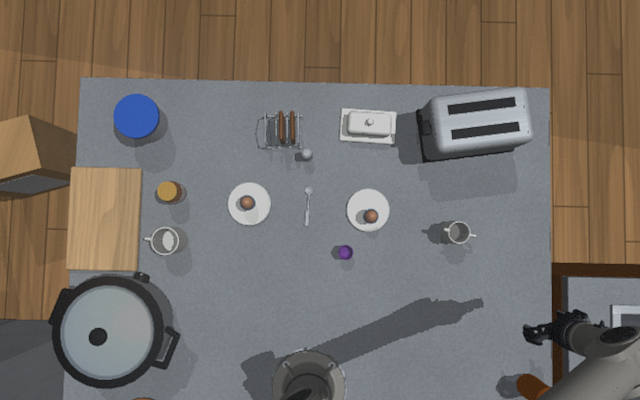

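In the top view there are two settings: saucers at (249,204) and (368,210). The purple cup is at (345,252) and has no egg. The cup at (371,216), seen at (313,243) in the side view, looks off centre. I'll confirm with crops.

```bash
python3 - <<'E'
import cv2,numpy as np
s=cv2.imread('pics/side0.png');t=cv2.imread('pics/top0.png')
a=cv2.resize(s[210:285,270:370],None,fx=4,fy=4,interpolation=cv2.INTER_CUBIC)
b=cv2.resize(t[175:265,320:420],None,fx=4,fy=4,interpolation=cv2.INTER_CUBIC)[:300]
c=cv2.resize(s[150:225,260:360],None,fx=4,fy=4,interpolation=cv2.INTER_CUBIC)
d=cv2.resize(t[175:250,205:305],None,fx=4,fy=4,interpolation=cv2.INTER_CUBIC)
cv2.imwrite('pics/crop0.png',np.vstack([np.hstack([a,b]),np.hstack([c,d])]))
E
cat > h.py <<'E'
from workcell import *
import cv2,numpy as np
def proj(n,X,c=None):
    c=c or calibration(n);p=c['intrinsics']@(c['R']@np.asarray(X,float)+c['t']);return p[:2]/p[2]
def ray(c,u,v):
    d=c['R'].T@np.linalg.solve(c['intrinsics'],[u,v,1.]);o=-c['R'].T@c['t'];return o,d/np.linalg.norm(d)
def onz(c,u,v,z):
    o,d=ray(c,u,v);return o+d*(z-o[2])/d[2]
def tri(*rs):
    A=np.zeros((3,3));b=np.zeros(3)
    for o,d in rs:
        P=np.eye(3)-np.outer(d,d);A+=P;b+=P@o
    x=np.linalg.solve(A,b);return x,[np.linalg.norm((np.eye(3)-np.outer(d,d))@(x-o)) for o,d in rs]
E
python3 - <<'E'
from h import *
I={n:cv2.imread(f'pics/{n}0.png') for n in('side','top')}
C={n:calibration(n) for n in I}
box={'target':{'side':(285,225,360,275),'top':(340,180,400,240)},'other':{'side':(272,150,332,195),'top':(220,178,280,232)}}
for k in box:
  R={}
  for n in I:
    x0,y0,x1,y1=box[k][n];im=I[n][y0:y1,x0:x1];hsv=cv2.cvtColor(im,cv2.COLOR_BGR2HSV)
    masks={'saucer':cv2.inRange(hsv,(0,0,185),(180,50,255)),'egg':cv2.inRange(hsv,(3,80,40),(20,255,255)),'cup':cv2.inRange(hsv,(100,90,30),(125,255,255))}
    for m,M in masks.items():
      cs,_=cv2.findContours(M,cv2.RETR_EXTERNAL,cv2.CHAIN_APPROX_NONE)
      if not cs: continue
      c=max(cs,key=cv2.contourArea)
      if m=='saucer': c=cv2.convexHull(c)
      (e,ax,an)=cv2.fitEllipse(c);x,y,w,h=cv2.boundingRect(c)
      print(k,n,m,'ell',np.round([e[0]+x0,e[1]+y0],2),np.round(ax,1),'bbox',x+x0,y+y0,w,h)
      R[n,m]=(e[0]+x0,e[1]+y0)
  for m in('saucer','egg'):
    if ('side',m) in R and ('top',m) in R:
      print(k,m,tri(*[ray(C[n],*R[n,m]) for n in I]))
      for n in I: print('   onz',n,onz(C[n],*R[n,m],0.011 if m=='saucer' else 0.056))
E
```

```text
target side saucer ell [321.02 252.87] [35.3 57.9] bbox 292 236 59 35
target side egg ell [313.13 236.06] [14.5 15.1] bbox 306 228 15 16
target side cup ell [312.58 250.18] [16.1 16.4] bbox 305 243 17 16
target top saucer ell [367.72 209.47] [41.1 41.3] bbox 348 189 41 41
target top egg ell [371.36 215.47] [ 9.6 11.4] bbox 366 210 11 12
target saucer (array([ 0.54533758, -0.17275046,  0.00679755]), [np.float64(0.0003572289160748641), np.float64(0.0003572289160749249)])
   onz side [ 0.54381172 -0.17813643  0.011     ]
   onz top [ 0.5455101  -0.17232405  0.011     ]
target egg (array([ 0.52481179, -0.17767032,  0.06048068]), [np.float64(0.0007918960377747186), np.float64(0.0007918960377745927)])
   onz side [ 0.52521947 -0.17133704  0.056     ]
   onz top [ 0.52572801 -0.17835412  0.056     ]
other side saucer ell [301.86 179.12] [21.4 44.4] bbox 280 170 45 20
other side egg ell [302.44 163.52] [10.5 11.1] bbox 297 158 12 11
other side cup ell [302.33 175.19] [11.4 12.3] bbox 297 170 12 12
other top saucer ell [248.7  203.27] [41.  41.5] bbox 228 183 42 41
other top egg ell [246.67 201.74] [10.  11.3] bbox 241 197 12 11Traceback (most recent call last):
  File "<stdin>", line 15, in <module>
cv2.error: OpenCV(4.12.0) /io/opencv/modules/imgproc/src/shapedescr.cpp:361: error: (-201:Incorrect size of input array) There should be at least 5 points to fit the ellipse in function 'fitEllipseNoDirect'
```

View pics/crop0.png

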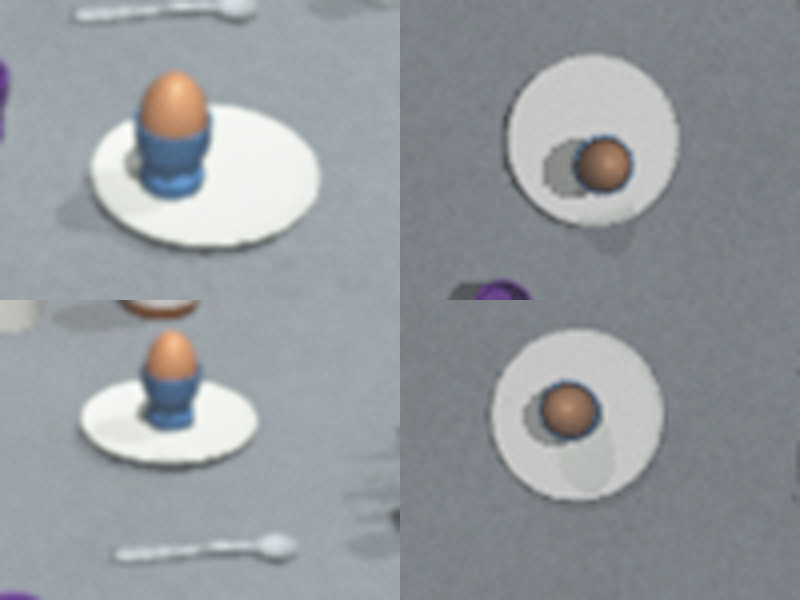

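The crop confirms it: the cup on the saucer at top (368,210) / side (321,253) sits off centre towards the robot. The other setting, at top (249,204), is centred. I'll plan a hover behind the cup.

```bash
cat >> h.py <<'E'
from scipy.spatial.transform import Rotation as Ro
def goal(phi,th):
    p,t=np.radians([phi,th]);d=np.array([np.cos(p),np.sin(p),0]);y=d*np.sin(t)-np.array([0,0,np.cos(t)])
    z=np.array([np.sin(p),-np.cos(p),0]);return np.c_[np.cross(y,z),y,z]
def delta(P,R,s=None):
    s=s or read_state();R0=np.array(s['eef_rot'])
    return R0.T@(np.array(P)-s['tcp_pos'])*100, Ro.from_matrix(R0.T@R).as_rotvec(degrees=True)
E
python3 - <<'E'
from h import *
print(onz(calibration('top'),345,252,.02), onz(calibration('top'),458,232,.05))
print(delta([.43,-.20,.20],goal(14,18)))
w=grab_frame('wrist');cv2.imwrite('pics/w0.png',w)
c=calibration('wrist');print(c, -c['R'].T@c['t'])
E
```

```text
[ 0.41267705 -0.10343882  0.02      ] [ 0.48190072 -0.44176309  0.05      ]
(array([-31.43749925,   3.08319989, -29.42884189]), array([ 1.59721857,  9.44721908, 17.9735108 ]))
{'intrinsics': array([[351.57269137,   0.        , 318.45832253],
       [  0.        , 351.57269137, 197.63294062],
       [  0.        ,   0.        ,   1.        ]]), 'R': array([[ 0.39832502, -0.91724326, -0.00140494],
       [-0.86851951, -0.37765778,  0.32101164],
       [-0.29497635, -0.12664675, -0.94707421]]), 't': array([-0.64808301, -0.04125449,  0.38128392])} [ 0.33478709 -0.56174148  0.37343682]
```

View pics/w0.png

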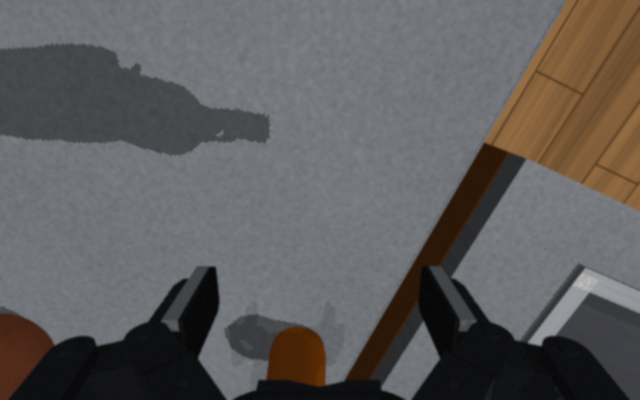

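>>> apply_moves(
  deltas=[
    {"slide": [-2,0,-2],"dr": [0,1,2],"fingers": 25},
    {"slide": [-6,0.5,-5.5],"dr": [0,2,4],"fingers": 25},
    {"slide": [-10,1,-9.5],"dr": [0,3,6],"fingers": 25},
    {"slide": [-14,1.5,-13],"dr": [1,4.5,8],"fingers": 25},
    {"slide": [-18,2,-17],"dr": [1,5.5,10],"fingers": 25},
    {"slide": [-22,2.2,-20.5],"dr": [1,6.5,12],"fingers": 25},
    {"slide": [-25.5,2.6,-24],"dr": [1.2,8,14],"fingers": 25},
    {"slide": [-28.5,2.8,-27],"dr": [1.4,9,16],"fingers": 25},
    {"slide": [-30.5,3,-28.5],"dr": [1.6,9.4,18],"fingers": 25},
    {"slide": [-31.4,3.1,-29.4],"dr": [1.6,9.4,18],"fingers": 25},
    {"slide": [-31.4,3.1,-29.4],"dr": [1.6,9.4,18],"fingers": 25},
    {"slide": [-31.4,3.1,-29.4],"dr": [1.6,9.4,18],"fingers": 25},
  ],
)

```text
time: 1.65
tcp_pos: [0.43, -0.2022, 0.2005]
eef_rot: [[-0.923, 0.301, 0.241], [-0.23, 0.072, -0.97], [-0.31, -0.951, 0.002]]
ft_force: [0.1, -0.0, 0.3]
grip_width: 0.0213
```

Run:
```python
from h import *
s=read_state();print(s['time'],s['tcp_pos'],s['eef_rot'],s['grip_width'],s['ft_force'],s['joint_positions'])
w=grab_frame('wrist');cv2.imwrite('pics/w1.png',w)
c=calibration('wrist');np.savez('w1.npz',**c);print(-c['R'].T@c['t'])
```

```text
1.65 [ 0.43002655 -0.20218189  0.20048265] [[-0.92250719  0.30121458  0.24135092]
 [-0.23022186  0.07248651 -0.97043475]
 [-0.30980378 -0.95079729  0.00247686]] 0.021308951919879245 [ 0.13964635 -0.02405261  0.3251784 ] [ 41.40546573  -0.22274544 -12.86641369 122.8955723  -17.135053
  45.02157019 -36.62344851]
[ 0.46278682 -0.19260875  0.36192362]
```

View pics/w1.png

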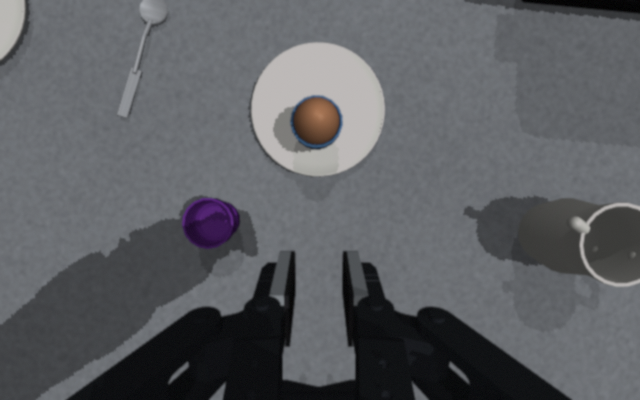

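```bash
cat >> h.py <<'E'
def measure(im,c,box,z_s=.011,z_b=.054,verb=True):
    x0,y0,x1,y1=box;hsv=cv2.cvtColor(im[y0:y1,x0:x1],cv2.COLOR_BGR2HSV)
    sa=cv2.inRange(hsv,(0,0,160),(180,40,255));eg=cv2.inRange(hsv,(3,80,30),(20,255,255));bl=cv2.inRange(hsv,(98,80,20),(125,255,255))
    out={}
    for n,M,z in(('saucer',sa,z_s),('bowl',cv2.bitwise_or(eg,bl),z_b),('egg',eg,.056)):
        cs,_=cv2.findContours(M,cv2.RETR_EXTERNAL,cv2.CHAIN_APPROX_NONE);k=cv2.convexHull(max(cs,key=cv2.contourArea))
        # metric circle fit: hull points cast on plane
        P=np.array([onz(c,p[0][0]+x0,p[0][1]+y0,z)[:2] for p in k])
        A=np.c_[2*P,np.ones(len(P))];s=np.linalg.lstsq(A,(P**2).sum(1),rcond=None)[0];r=np.sqrt(s[2]+s[:2]@s[:2])
        e=cv2.fitEllipse(k);px=(e[0][0]+x0,e[0][1]+y0)
        out[n]=(s[:2],r,px)
        if verb:print(n,'ctr',s[:2].round(4),'dia mm',(2*r*1e3).round(1),'px',np.round(px,1))
    return out
E
python3 - <<'E'
from h import *
c=dict(np.load('w1.npz'))
m=measure(cv2.imread('pics/w1.png'),c,(235,30,400,185))
t=calibration('top');print('top');mt=measure(cv2.imread('pics/top0.png'),t,(340,180,400,240))
for n in('saucer','bowl','egg'):print(n,tri(ray(c,*m[n][2]),ray(t,*mt[n][2])))
E
```

```text
saucer ctr [ 0.5447 -0.1725] dia mm 131.6 px [317.7 108.6]
bowl ctr [ 0.5231 -0.1762] dia mm 44.3 px [315.9 122. ]
egg ctr [ 0.5242 -0.1762] dia mm 38.8 px [316.2 120.4]
top
saucer ctr [ 0.5457 -0.1732] dia mm 131.8 px [368.  209.5]
bowl ctr [ 0.5253 -0.1779] dia mm 33.7 px [371.1 215.6]
egg ctr [ 0.5253 -0.1776] dia mm 33.6 px [371.1 215.6]
saucer (array([ 0.54517023, -0.17278759,  0.01117018]), [np.float64(0.0005031848092571651), np.float64(0.000503184809257089)])
bowl (array([ 0.52431913, -0.17704413,  0.05294589]), [np.float64(0.001359395198670554), np.float64(0.0013593951986706025)])
egg (array([ 0.52457416, -0.17687622,  0.05707628]), [np.float64(0.0008528091047340838), np.float64(0.0008528091047342554)])
```

Run:
```python
from h import *
R=goal(10.5,16);d=np.array([np.cos(np.radians(10.5)),np.sin(np.radians(10.5))])
cup=np.array([.5231,-.1765])
for b,z in((.047,.10),(.047,.04)):print(delta([*(cup-b*d),z],R))
```

```text
(array([-1.60999845, 11.08729378, -0.55283106]), array([ 0.88451155,  3.34133059, -2.05095339]))
(array([ 0.24883665, 16.79207594, -0.56670799]), array([ 0.88451155,  3.34133059, -2.05095339]))
```

>>> apply_moves(
  deltas=[
    {"slide": [-0.4,2,-0.1],"dr": [0.2,0.8,-0.5],"fingers": 25},
    {"slide": [-0.8,5,-0.3],"dr": [0.4,1.6,-1],"fingers": 25},
    {"slide": [-1.2,8,-0.4],"dr": [0.7,2.6,-1.6],"fingers": 25},
    {"slide": [-1.6,11,-0.55],"dr": [0.9,3.3,-2],"fingers": 25},
    {"slide": [-1.1,12.8,-0.55],"dr": [0.9,3.3,-2],"fingers": 25},
    {"slide": [-0.5,14.6,-0.55],"dr": [0.9,3.3,-2],"fingers": 25},
    {"slide": [0,16,-0.55],"dr": [0.9,3.3,-2],"fingers": 25},
    {"slide": [0.25,16.8,-0.55],"dr": [0.9,3.3,-2],"fingers": 25},
    {"slide": [0.25,16.8,-0.55],"dr": [0.9,3.3,-2],"fingers": 25},
    {"slide": [0.25,16.8,-0.55],"dr": [0.9,3.3,-2],"fingers": 25},
  ],
)

```text
time: 2.95
tcp_pos: [0.4775, -0.1843, 0.0404]
eef_rot: [[-0.944, 0.273, 0.184], [-0.177, 0.05, -0.983], [-0.278, -0.961, 0.001]]
ft_force: [-0.1, 1.2, 0.1]
grip_width: 0.0213
```

Run:
```python
from h import *
s=read_state();print(s['time'],s['tcp_pos'],s['grip_width'],s['ft_force'])
w=grab_frame('wrist');c=calibration('wrist');np.savez('w2.npz',**c)
si=grab_frame('side');cv2.imwrite('pics/w2.png',w);cv2.imwrite('pics/side2.png',si)
a=cv2.resize(si[190:290,240:390],None,fx=4,fy=4,interpolation=cv2.INTER_CUBIC);cv2.imwrite('pics/side2c.png',a)
R=goal(10.5,16);d=np.array([np.cos(np.radians(10.5)),np.sin(np.radians(10.5))]);cup=np.array([.5231,-.1765])
for b,z in((.036,.0175),(.028,.0140)):print(delta([*(cup-b*d),z],R))
```

```text
2.95 [ 0.47753243 -0.18428457  0.04041556] 0.021319057848479688 [-0.11272902  1.20652263  0.10073197]
(array([-0.3411525 ,  2.49339404,  0.07373553]), array([-0.02322821,  0.13429556, -0.11994723]))
(array([-1.01251976,  3.05175251,  0.07508444]), array([-0.02322821,  0.13429556, -0.11994723]))
```

View pics/w2.png

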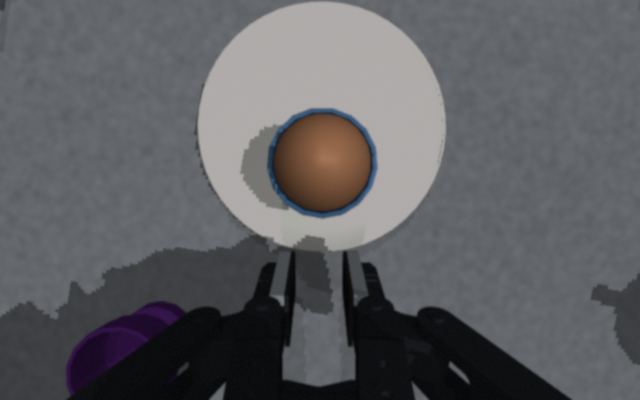

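View pics/side2c.png

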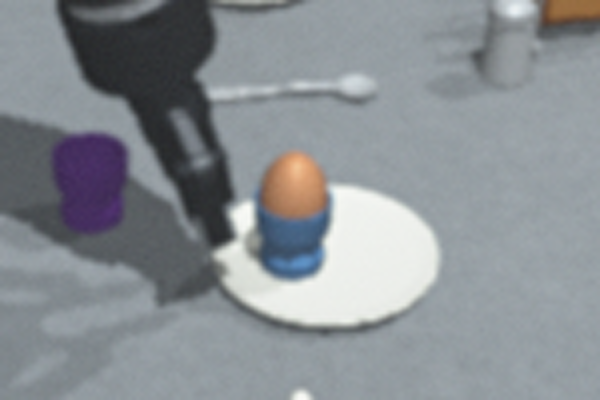

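The wrist view shows the cup (ring at (322,162)) ahead of the two tips (at (293,252) and (345,252)), with the egg inside and nothing touching. Next, measuring from this close view.

Run:
```python
from h import *
c=dict(np.load('w2.npz'));im=cv2.imread('pics/w2.png').copy()
im[247:]=0
m=measure(im,c,(180,0,470,250))
c1=dict(np.load('w1.npz'));m1=measure(cv2.imread('pics/w1.png'),c1,(235,30,400,185),verb=False)
for n in('bowl','egg'):print(n,tri(ray(c,*m[n][2]),ray(c1,*m1[n][2])))
print(proj('',[.4775,-.1843,.0404],c))
```

```text
saucer ctr [ 0.5449 -0.1723] dia mm 131.6 px [321.4 125.7]
bowl ctr [ 0.5242 -0.1759] dia mm 45.2 px [321.7 162.3]
egg ctr [ 0.5244 -0.176 ] dia mm 39.4 px [322.2 161.7]
bowl (array([ 0.52481968, -0.17577114,  0.04531997]), [np.float64(5.561888534396064e-05), np.float64(5.5618885343988085e-05)])
egg (array([ 0.52470476, -0.17602457,  0.05317998]), [np.float64(6.321595893646483e-05), np.float64(6.321595893649035e-05)])
[320.82206299 267.68181217]
```

>>> apply_moves(
  deltas=[
    {"slide": [-0.1,0.6,0.02],"dr": [0,0.1,-0.1],"fingers": 25},
    {"slide": [-0.2,1.2,0.04],"dr": [0,0.1,-0.1],"fingers": 25},
    {"slide": [-0.25,1.8,0.06],"dr": [0,0.1,-0.1],"fingers": 25},
    {"slide": [-0.34,2.3,0.07],"dr": [0,0.1,-0.1],"fingers": 25},
    {"slide": [-0.34,2.5,0.07],"dr": [0,0.1,-0.1],"fingers": 25},
    {"slide": [-0.5,2.63,0.07],"dr": [0,0.1,-0.1],"fingers": 25},
    {"slide": [-0.65,2.76,0.07],"dr": [0,0.1,-0.1],"fingers": 25},
    {"slide": [-0.8,2.88,0.07],"dr": [0,0.1,-0.1],"fingers": 25},
    {"slide": [-0.9,2.97,0.07],"dr": [0,0.1,-0.1],"fingers": 25},
    {"slide": [-1.0,3.05,0.07],"dr": [0,0.1,-0.1],"fingers": 25},
    {"slide": [-1.0,3.05,0.07],"dr": [0,0.1,-0.1],"fingers": 25},
  ],
)

```text
time: 4.42
tcp_pos: [0.4949, -0.1812, 0.0132]
eef_rot: [[-0.945, 0.27, 0.183], [-0.176, 0.051, -0.983], [-0.275, -0.961, -0.0]]
ft_force: [0.5, 0.5, -0.2]
grip_width: 0.0212
```

Run:
```python
from h import *
s=read_state();print(s['time'],s['tcp_pos'],s['grip_width'],s['ft_force'])
w=grab_frame('wrist');c=calibration('wrist');np.savez('w3.npz',**c)
si=grab_frame('side')
im=w.copy();im[245:]=0
measure(im,c,(180,0,470,250))
a=cv2.resize(si[200:275,270:370],None,fx=5,fy=5,interpolation=cv2.INTER_CUBIC)
cv2.imwrite('pics/side3c.png',a);cv2.imwrite('pics/w3.png',w)
print(proj('side',s['tcp_pos']))
```

```text
4.425 [ 0.49494447 -0.18122746  0.01324428] 0.02115081167435608 [ 0.53031491  0.49093822 -0.20727369]
saucer ctr [ 0.5446 -0.1724] dia mm 131.2 px [321.3 155. ]
bowl ctr [ 0.5242 -0.1759] dia mm 45.3 px [321.5 209.8]
egg ctr [ 0.5239 -0.176 ] dia mm 39.6 px [322.  211.4]
[300.57375205 254.76270392]
```

View pics/w3.png

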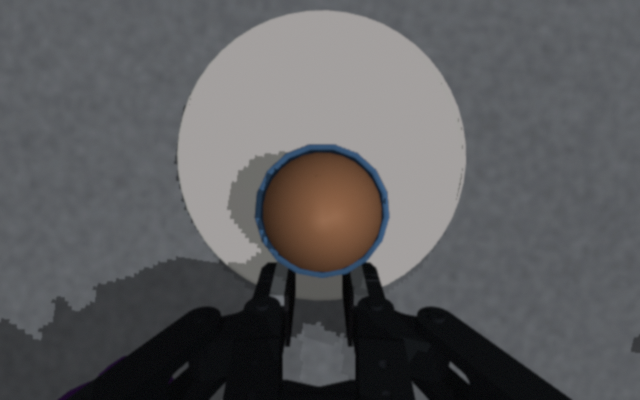

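View pics/side3c.png

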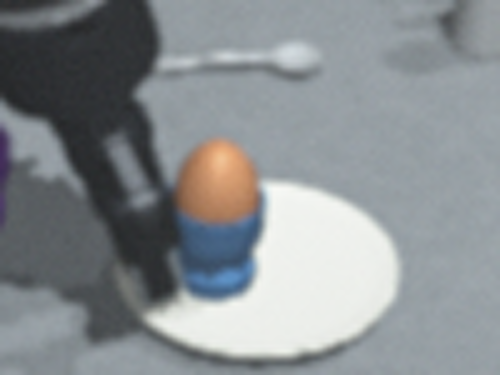

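>>> apply_moves(
  deltas=[
    {"slide": [-0.1,0.03,0],"dr": [0,0,0],"fingers": 25},
    {"slide": [-0.2,0.06,0],"dr": [0,0,0],"fingers": 25},
    {"slide": [-0.3,0.09,0],"dr": [0,0,0],"fingers": 25},
    {"slide": [-0.4,0.115,0],"dr": [0,0,0],"fingers": 25},
    {"slide": [-0.5,0.14,0],"dr": [0,0,0],"fingers": 25},
    {"slide": [-0.6,0.17,0],"dr": [0,0,0],"fingers": 25},
    {"slide": [-0.7,0.2,0],"dr": [0,0,0],"fingers": 25},
    {"slide": [-0.75,0.215,0],"dr": [0,0,0],"fingers": 25},
    {"slide": [-0.75,0.215,0],"dr": [0,0,0],"fingers": 25},
  ],
)

```text
time: 5.65
tcp_pos: [0.5026, -0.1798, 0.0132]
eef_rot: [[-0.945, 0.27, 0.183], [-0.176, 0.051, -0.983], [-0.275, -0.961, -0.0]]
ft_force: [-1.2, -0.6, 1.1]
grip_width: 0.0214
```

```bash
cat > look.py <<'E'
from h import *
import sys
k=sys.argv[1];s=read_state();print(s['time'],s['tcp_pos'],s['grip_width'],s['ft_force'])
w=grab_frame('wrist');c=calibration('wrist');si=grab_frame('side')
im=w.copy();im[245:]=0
m=measure(im,c,(150,0,500,262))
f=np.array(m['saucer'][0]-m['bowl'][0]);print('to go mm',f*1e3)
a=cv2.resize(si[200:275,270:370],None,fx=5,fy=5,interpolation=cv2.INTER_CUBIC)
cv2.imwrite(f'pics/c{k}.png',np.hstack([a[:,:480],cv2.resize(w,(300,188))[:,:] if 0 else cv2.copyMakeBorder(cv2.resize(w,(320,200)),0,175,0,0,cv2.BORDER_CONSTANT)]))
cv2.imwrite(f'pics/wf{k}.png',w)
E
python3 look.py 4
```

```text
5.65 [ 0.50255056 -0.17984898  0.01322085] 0.021378068893294026 [-1.19054715 -0.61958018  1.14664142]
saucer ctr [ 0.5493 -0.2075] dia mm 3.4 px [398.  178.4]
bowl ctr [ 0.5264 -0.1747] dia mm 45.2 px [319.2 224.8]
egg ctr [ 0.5262 -0.1749] dia mm 39.6 px [319.7 227.4]
to go mm [ 22.83361341 -32.75944339]
```

View pics/c4.png

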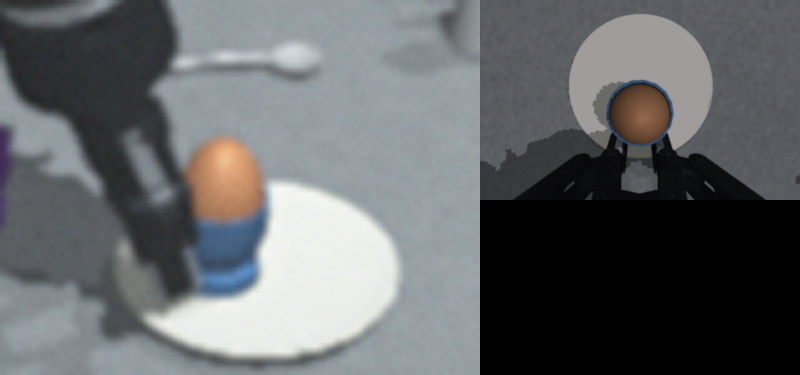

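>>> apply_moves(
  deltas=[
    {"slide": [-0.1,0.03,0.01],"dr": [0,0,0],"fingers": 25},
    {"slide": [-0.2,0.06,0.01],"dr": [0,0,0],"fingers": 25},
    {"slide": [-0.3,0.09,0.02],"dr": [0,0,0],"fingers": 25},
    {"slide": [-0.4,0.115,0.02],"dr": [0,0,0],"fingers": 25},
    {"slide": [-0.5,0.14,0.03],"dr": [0,0,0],"fingers": 25},
    {"slide": [-0.6,0.17,0.04],"dr": [0,0,0],"fingers": 25},
    {"slide": [-0.7,0.2,0.04],"dr": [0,0,0],"fingers": 25},
    {"slide": [-0.77,0.22,0.05],"dr": [0,0,0],"fingers": 25},
    {"slide": [-0.77,0.22,0.05],"dr": [0,0,0],"fingers": 25},
  ],
)

```text
time: 6.88
tcp_pos: [0.5106, -0.1788, 0.0133]
eef_rot: [[-0.945, 0.27, 0.183], [-0.176, 0.051, -0.983], [-0.275, -0.961, -0.0]]
ft_force: [-0.5, 0.3, -0.3]
grip_width: 0.0215
```

```bash
sed -i 's/(0,0,160),(180,40,255)/(0,0,138),(180,40,255)/' h.py; python3 look.py 5
```

```text
6.875 [ 0.51062416 -0.1788306   0.01327934] 0.021521563047027122 [-0.54618603  0.32346561 -0.28311759]
saucer ctr [ 0.5447 -0.1723] dia mm 132.2 px [320.2 189.1]
bowl ctr [ 0.5344 -0.1732] dia mm 45.2 px [317.9 224.8]
egg ctr [ 0.5341 -0.1735] dia mm 39.5 px [318.4 227.8]
to go mm [10.31854446  0.94412951]
```

View pics/c5.png

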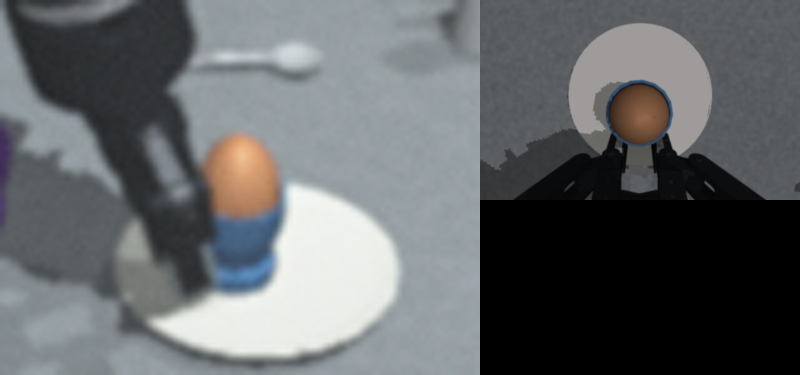

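>>> apply_moves(
  deltas=[
    {"slide": [-0.1,0.03,0.015],"dr": [0,0,0],"fingers": 25},
    {"slide": [-0.2,0.06,0.03],"dr": [0,0,0],"fingers": 25},
    {"slide": [-0.3,0.09,0.045],"dr": [0,0,0],"fingers": 25},
    {"slide": [-0.4,0.115,0.06],"dr": [0,0,0],"fingers": 25},
    {"slide": [-0.5,0.14,0.08],"dr": [0,0,0],"fingers": 25},
    {"slide": [-0.6,0.17,0.095],"dr": [0,0,0],"fingers": 25},
    {"slide": [-0.7,0.2,0.11],"dr": [0,0,0],"fingers": 25},
    {"slide": [-0.76,0.22,0.12],"dr": [0,0,0],"fingers": 25},
    {"slide": [-0.76,0.22,0.12],"dr": [0,0,0],"fingers": 25},
  ],
)

```text
time: 8.1
tcp_pos: [0.5186, -0.1787, 0.0133]
eef_rot: [[-0.945, 0.27, 0.183], [-0.176, 0.051, -0.983], [-0.275, -0.961, -0.0]]
ft_force: [-0.1, 0.6, -0.1]
grip_width: 0.0213
```

```bash
python3 look.py 6
```

```text
8.1 [ 0.51861316 -0.17865792  0.01325192] 0.021269119978554237 [-0.05006081  0.63070367 -0.07134001]
saucer ctr [ 0.5447 -0.1723] dia mm 132.2 px [317.5 206.3]
bowl ctr [ 0.5423 -0.173 ] dia mm 45.2 px [317.8 224.8]
egg ctr [ 0.542  -0.1732] dia mm 39.6 px [318.3 228.2]
to go mm [2.38282883 0.68611924]
```

View pics/c6.png

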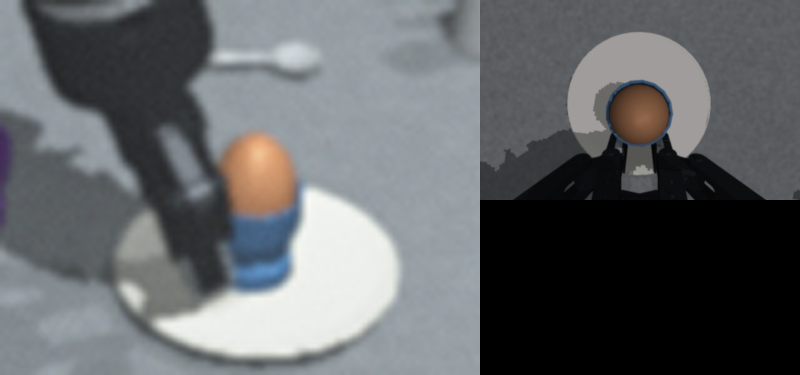

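>>> apply_moves(
  deltas=[
    {"slide": [-0.06,0.015,0],"dr": [0,0,0],"fingers": 25},
    {"slide": [-0.12,0.035,-0.01],"dr": [0,0,0],"fingers": 25},
    {"slide": [-0.18,0.05,-0.02],"dr": [0,0,0],"fingers": 25},
    {"slide": [-0.24,0.07,-0.025],"dr": [0,0,0],"fingers": 25},
    {"slide": [-0.24,0.07,-0.025],"dr": [0,0,0],"fingers": 25},
    {"slide": [-0.24,0.07,-0.025],"dr": [0,0,0],"fingers": 25},
  ],
)

```text
time: 8.95
tcp_pos: [0.521, -0.178, 0.0133]
eef_rot: [[-0.945, 0.27, 0.183], [-0.176, 0.051, -0.983], [-0.275, -0.961, -0.0]]
ft_force: [-1.6, 0.7, 0.7]
grip_width: 0.0213
```

```bash
python3 look.py 7
```

```text
8.95 [ 0.52100432 -0.17795259  0.01325872] 0.021258023530211397 [-1.56177847  0.68235321  0.71580662]
saucer ctr [ 0.5447 -0.1722] dia mm 132.2 px [317.9 211.4]
bowl ctr [ 0.5447 -0.1724] dia mm 45.2 px [318.3 224.7]
egg ctr [ 0.5445 -0.1726] dia mm 39.5 px [318.7 228. ]
to go mm [-0.01988114  0.20189743]
```

>>> apply_moves(
  deltas=[
    {"slide": [0.1,-0.03,0],"dr": [0,0,0],"fingers": 25},
    {"slide": [0.29,-0.08,0],"dr": [0,0,0],"fingers": 25},
    {"slide": [0.48,-0.14,0],"dr": [0,0,0],"fingers": 25},
    {"slide": [0.77,-0.22,0],"dr": [0,0,0],"fingers": 25},
    {"slide": [1.12,-0.43,0],"dr": [0,0,0],"fingers": 25},
    {"slide": [1.62,-0.88,0],"dr": [0,0,0],"fingers": 25},
    {"slide": [2.1,-1.43,0],"dr": [0,0,0],"fingers": 25},
    {"slide": [2.7,-2.23,0],"dr": [0,0,0],"fingers": 25},
    {"slide": [3.0,-4,0],"dr": [0,0,0],"fingers": 25},
    {"slide": [2.7,-7,0],"dr": [0,0,0],"fingers": 25},
    {"slide": [2.0,-11,0],"dr": [0,0,0],"fingers": 25},
    {"slide": [1.0,-14.5,0],"dr": [0,0,0],"fingers": 25},
    {"slide": [1.0,-14.5,0],"dr": [0,0,0],"fingers": 25},
    {"slide": [1.0,-14.5,0],"dr": [0,0,0],"fingers": 25},
  ],
)

```text
time: 10.8
tcp_pos: [0.4715, -0.1869, 0.1495]
eef_rot: [[-0.946, 0.269, 0.183], [-0.176, 0.051, -0.983], [-0.274, -0.962, -0.001]]
ft_force: [0.7, -0.1, 0.0]
grip_width: 0.0214
```

```bash
cat > fin.py <<'E'
from h import *
import sys
k=sys.argv[1];s=read_state();print(s['time'],s['tcp_pos'],s['ft_force'])
w=grab_frame('wrist');c=calibration('wrist');si=grab_frame('side');t=grab_frame('top');ct=calibration('top');cs=calibration('side')
p=proj('',[.545,-.172,.03],c);print(p);u,v=map(int,p)
im=w.copy();im[245:]=0
m=measure(im,c,(max(0,u-130),max(0,v-130),u+130,v+130));print('wrist to go',(m['saucer'][0]-m['bowl'][0])*1e3)
print('top');mt=measure(t,ct,(340,180,400,240));print('top to go',(mt['saucer'][0]-mt['egg'][0])*1e3)
for n in('saucer','bowl','egg'):print(n,tri(ray(c,*m[n][2]),ray(ct,*mt[n][2])))
cv2.imwrite(f'pics/fw{k}.png',w);cv2.imwrite(f'pics/ft{k}.png',t);cv2.imwrite(f'pics/fs{k}.png',si)
a=cv2.resize(si[200:275,270:370],None,fx=4,fy=4,interpolation=cv2.INTER_CUBIC)
b=cv2.resize(t[175:250,320:420],None,fx=4,fy=4,interpolation=cv2.INTER_CUBIC)
cv2.imwrite(f'pics/f{k}.png',np.vstack([np.hstack([a,b]),cv2.resize(np.hstack([si,w]),(800,250))]))
E
python3 fin.py 1
```

```text
10.8 [ 0.47145145 -0.18687086  0.14949414] [ 0.7428084  -0.05722815  0.03643067]
[318.69358661 135.50739434]
saucer ctr [ 0.5442 -0.1721] dia mm 132.5 px [318.7 138.4]
bowl ctr [ 0.544  -0.1722] dia mm 44.4 px [318.7 132.6]
egg ctr [ 0.5442 -0.1724] dia mm 38.8 px [319.1 132. ]
wrist to go [0.19531019 0.11844391]
top
saucer ctr [ 0.5677 -0.1618] dia mm 211.7 px [364.9 200.9]
bowl ctr [ 0.5468 -0.1724] dia mm 35.7 px [369.3 208.4]
egg ctr [ 0.5458 -0.1734] dia mm 34.4 px [369.8 208.8]
top to go [21.88482344 11.60366622]
saucer (array([ 0.57013151, -0.17317699, -0.12025083]), [np.float64(0.010784582813625192), np.float64(0.010784582813625211)])
bowl (array([ 0.54641324, -0.17263529,  0.04468511]), [np.float64(0.0012705419213539589), np.float64(0.0012705419213539348)])
egg (array([ 0.54502667, -0.17289233,  0.0561263 ]), [np.float64(0.0008795784302128168), np.float64(0.0008795784302124366)])
```

View pics/f1.png

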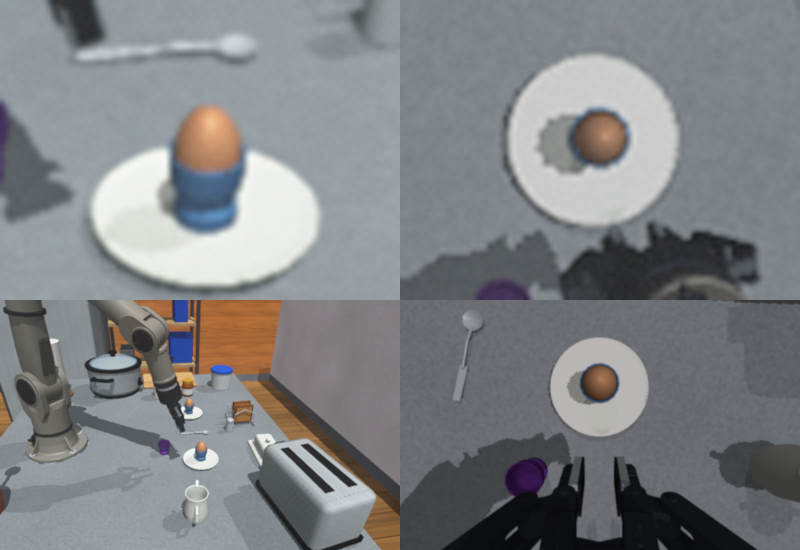

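```bash
sed -i 's/(0,0,138)/(0,0,175)/' h.py
python3 - <<'E'
from h import *
c=calibration('top')
for f in('top0','ft1'):print(f);measure(cv2.imread(f'pics/{f}.png'),c,(340,180,400,231))
d=cv2.absdiff(cv2.imread('pics/top0.png'),cv2.imread('pics/ft1.png')).max(2)
for n,(x0,y0,x1,y1) in dict(other=(222,178,278,232),spoon=(298,182,318,230),salt=(296,145,316,165),mug=(140,222,185,260),jam=(155,178,185,207),jug=(440,215,480,248)).items():print(n,(d[y0:y1,x0:x1]>45).sum())
sign_off()
E
```

```text
top0
saucer ctr [ 0.5455 -0.1726] dia mm 129.3 px [367.8 209.5]
bowl ctr [ 0.5253 -0.1779] dia mm 33.7 px [371.1 215.6]
egg ctr [ 0.5253 -0.1776] dia mm 33.6 px [371.1 215.6]
ft1
saucer ctr [ 0.5454 -0.1727] dia mm 130.1 px [367.8 209.6]
bowl ctr [ 0.5468 -0.1724] dia mm 35.7 px [369.3 208.4]
egg ctr [ 0.5458 -0.1734] dia mm 34.4 px [369.8 208.8]
other 0
spoon 0
salt 0
mug 0
jam 0
jug 0
the job is handed in; nothing more can be done
```

I slid the off-centre blue egg cup about 21 mm to the middle of its saucer and handed the job in at about 11 s. I pushed it slowly at the foot with two slightly open fingertips, tilted 16° so they stayed clear of the bowl. The force readings after each push were at most about 2 N. I then drew the fingers straight back and lifted clear before signing off.

- **Cup position:** the last wrist view puts the cup within about 0.3 mm of the saucer's centre. The top camera agrees to about 1 mm from the egg and 1.5 mm from the bowl outline.
- **Cup and egg:** the side view shows the cup upright with the egg still in it.
- **Saucer:** it has not moved by more than the measuring noise, about 0.5 mm.
- **Everything else:** comparing top-camera pictures from before and after shows no change at the other setting, spoon, salt shaker, mug, jam jar or jug. I did not check the purple cup this way, but it looks unmoved in the pictures.
- **Checks that went wrong:** one top-camera reading of the saucer's centre was about 22 mm out because its brightness threshold took in the counter as well. I corrected the threshold, and the repeat agreed with the starting position. The top camera also measured the bowl as 34–36 mm across instead of 46 mm, because its blue edge barely shows from there.

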